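# Hold a heat sink against its bracket for screwing down

## Task

Push the circuit-board carrier along its slide rail to the next station, the middle one, until its plunger drops into the notch. Then take the wide finned aluminium heat sink from the mat, stand it on the board with its flat back centred on the grey pad of the upright bracket, and press it squarely against the pad with a steady push of about 7 newtons, without ever crushing the pad, so that a colleague can put the screws in from behind. Finish while still holding it pressed there, and leave everything else on the bench where it is.

Things in the scene. Friction and masses are not known exactly. Their poses are not given: they have to be found in the camera images.
- slide_rail: aluminium slide rail on the bench (plate 130 x 415 x 10 mm, long way along its y). Origin: underside, in line with the middle station; x away from the robot, z up. A steel index strip (12 mm wide, top 26 mm above the bench) lies 52 mm before its centre line, below the carrier's deck; its three 8 mm notches at y = +110 (loading, robot's left), 0 (middle) and -110 mm are the stations.
- carrier (a joint): carrier's travel along the rail towards the rail's -y, m: 0 in the loading notch, 0.110 in the middle, 0.220 in the last. Starts at -0.006 to 0.060. Sliding friction 1.5 N; the sprung plunger (12 mm black knob at the deck's near edge, 52 mm before the board's centre) needs about 10 N to leave a notch and draws the carrier in once within 2 mm of a notch's middle.
- station_mid (a point): point of the rail where point board_centre lies when the carrier is in the middle notch (48 mm above the bench); axes as the rail's.
- board_centre (a point): centre of the upper face of the green board (100 x 120 mm in x, y) on the carrier, 48 mm above the bench; axes as the rail's. Dark deck 8 mm lower, y -65 to +95 mm. Aluminium bracket across the board: near face at x = +20 mm, 70 mm wide, 52 high. Parts up to 10 mm high nearer than x = -37 mm, 20 mm capacitors behind the bracket, free between. Smooth: friction 0.15.
- carrier_knob (a point): grip point of the black upright knob (16 mm diameter) on the carrier's left end, at board_centre + (-30, +80, +28) mm; the knob's top is 12 mm higher, the deck 36 mm lower. Grip it from above or push against it; it is fixed to the carrier.
- gap_pad: soft grey heat-conducting pad on the near face of the bracket, 32 wide (y) x 34 high (z) x 6 mm thick. Origin: centre of its near face, at board_centre + (14, 0, 22) mm when not pressed; axes as the rail's, x into the bracket. It gives straight back under load, about 3 N per mm (7 N is 2.3 mm), up to 4.5 mm; beyond that it is being crushed.
- heatsink: the wide heat sink, bare aluminium, 28 deep (x) x 50 wide (y) x 45 mm high (z), about 85 g, upright on the mat right of the rail. Origin: centre of its underside; z up, +x is the normal of the flat back (base plate with four small holes), seven upright fins point to -x. Can be gripped across the 50 mm width on its flat outer fins. Yaw at the start within 0.7 rad of zero.
- heatsink_face (a point): point on the flat back of the heat sink, at (+14, 0, +22) mm of body heatsink; it meets the origin of gap_pad when the sink stands on the board, centred. The screw slots of the bracket allow 4 mm to either side.
- small_sink: bystander: smaller, dark heat sink, 18 x 26 x 30 mm, origin at its underside. Not to be used.
- solder_spool: bystander: reel of solder wire, 52 mm diameter, 30 mm high, origin at its underside.
- cutters: bystander: side cutters with red handles, about 125 mm long, lying flat.
- tip_cleaner: bystander: round brass tip-cleaner tin, 74 mm diameter, 46 mm high, origin at its underside.
- flux_bottle: bystander: small bottle, 34 mm diameter, 100 mm high, origin at its underside, behind the rail.
- screwdriver: bystander: screwdriver, 190 mm long, lying behind the rail.
- screw_tray: bystander: black tray of screws, 80 x 120 x 22 mm, origin at its underside, behind the rail.
Not all that is in view belongs to the job. What is shaped like the heatsink but brown or purple is not meant.

How it is judged:
On the way, in this order (a step that is already met when the one before it is completed fails the run):
1. the carrier stands in the middle notch, the heat sink not yet on it (value of joint carrier between 0.107 and 0.113 m and horizontal distance between heatsink_face and gap_pad above 0.06 m), for 0.2 s.
2. the heat sink is pressed squarely on the pad by the robot, 4 to 11 N (contact force between heatsink and gap_pad between 4 and 11 N and contact force between the fingers and heatsink above 2 N and x of heatsink_face in the frame of gap_pad between -0.004 and 0.004 m and y of heatsink_face in the frame of gap_pad between -0.004 and 0.004 m and z of heatsink_face in the frame of gap_pad between -0.003 and 0.003 m and angle between heatsink's own z axis and vertical below 0.06 rad and angle between the x axis of heatsink and the x axis of gap_pad, either way round below 0.06 rad and value of joint carrier between 0.107 and 0.113 m), for 0.5 s.
At the end, for the whole second after the job is handed in: Carrier in the middle notch (0.107 to 0.113 m); the fingers press the heat sink's flat back on the pad with 4 to 11 N, square and upright within 0.06 rad, within 4 mm sideways and 3 mm in height; it is still and stays held so through the last second (all of step 2 and linear speed of heatsink below 0.01 m/s and angular speed of heatsink below 0.1 rad/s); the arm keeps its last pose, push and grip.
It fails at once if the pad is crushed: pressed with more than 20 N (contact force between heatsink and gap_pad above 20 N).
It fails at once if a bystander (small heat sink, spool, cutters, tip-cleaner tin, bottle, screwdriver or tray) is moved more than 30 mm (distance of any of small_sink, solder_spool, cutters, tip_cleaner, flux_bottle, screwdriver, screw_tray from where it was at the start of the episode above 0.03 m).
It also fails if it takes over 64 s, if anything falls off the work surface, if the arm or the gripper's body presses on something with over 40 N, if the wrist force passes 120 N, or if a joint passes its speed limit or range.

## Robot

A 7-joint arm with a two-finger parallel gripper is mounted at the origin on the work surface. World frame = base frame: x ahead of the robot, y to its left, z up, the work surface at z = 0. Lengths are in m, angles in rad, forces in N, time in s.
With the tool pointing down it reaches from about 0.35 to 0.9 m from the base axis. Payload 8.1 kg.
Tool frame: the origin (TCP) lies midway between the tips of the shut fingers; the grasp point (between the pads) lies 19 mm behind it; z points along the fingers, y is the line along which they close (so a half turn about z gives the same grasp; the last joint's range is limited). The gripper opens to 92 mm and grips with 3 to 60 N. Pads are 19 mm wide; open, the fingers measure 130 mm over their backs; the gripper's body (75 mm by 190 mm) begins 47 mm behind the grasp point.
Start: joints at [1.066, 0.434, 0.025, 1.573, -0.012, 1.134, -0.075], TCP at [0.244, -0.575, 0.227] pointing down, gripper open.
Joint ranges: [-2.62, 2.62], [-0.44, 2.09], [-1.27, 1.32], [0.08, 2.57], [-1.32, 4.46], [0.12, 2], [-2.74, 2.74]. Speed limits (rad/s): [2.22, 2.22, 3.01, 3.01, 3.14, 3.14, 3.14].

## Interface

Orientations are given as a rotation vector (axis times angle).
In Python, from cell import arm gives the robot as it stands.
- The arm moves only by the tool carry_out, never from a script. Its arguments are lists of equal length, an entry for each row: "claw": the finger opening in cm, from 0 to 9.18; "delta_pos": the shift along the tool's x, y, z in cm, a list of three; "angular": the turn, a rotation vector about the tool's x, y, z in rad, a list of three. In form: {"claw": [claw, ...], "delta_pos": [[dx, dy, dz], ...], "angular": [[ax, ay, az], ...]}. A call has 1 to 20 rows; each row shifts and turns the commanded pose from where the row before left it, along the tool's axes as they then stand; what a row does not reach is not made up. A row lasts 1/10 s, in which the tool goes at most 50 mm and 8.59 degrees, less where a joint would pass 70% of its speed; a pose out of reach is approached as far as the arm can. A call with a gripper value outside its range is refused whole. The fingers move at their own pace and stop on an object; "force" is the grip in N (left out, the last holds). Time passes only in rows, so rows that do not move let the fingers close. It gives the time, the measured TCP pose, the force, the opening and the grip force at its end, in the units of the state.
- arm.observe(): the state, without advancing time (a new reading comes with each control period).
- arm.get_image(name): name is "scene" or "top" or "wrist"; returns a dict with "frame" (384x512x3 uint8, red, green, blue), "mtx" (3x3 intrinsics, pixels), "T" (4x4, takes a point from camera to world coordinates). Camera axes: x right, y down, z forward; pixel columns grow to the right and rows downward; lengths in m; the calibration is good to about 2 mm. A picture is of the moment at which its call begins. There is no depth.
- arm.sign_off(): hands the job in; it is judged then, once.
Trained networks look in a picture, given as the dict that the camera call returned (one of the last four; its "shot" number tells which), for a name from the list of things; names that differ only in an ending like _2 or _b are one class to them, and where a whole thing is asked for, a point or a joint stands for the part that bears it (a point fixed in the world has none). Each returns a list of dicts, best first, with "conf" (0 to 1); they miss things now and then, are a little off and sometimes report something else, mostly with a low value. They report only what shows in the picture. A call takes as long as a camera call. They do not tell look-alikes from the thing itself.
- arm.look_for(label, picture): "centre" ([column, row] as shares, 0 to 1, of the picture: columns of its width, rows of its height, amid what is visible of it).
- arm.trace(label, picture): "region" (384x512 bool, what is visible of it) and "centre" ([column, row] as shares, 0 to 1, of the picture: columns of its width, rows of its height, amid what is visible of it).
- arm.place_of(label, picture): "centre" ([column, row] as shares, 0 to 1, of the picture: columns of its width, rows of its height: a listed point, or the origin of a listed thing).
The state is a dict: "clock": time; "joints": joint angles; "dq": joint speeds; "joint_efforts": joint torques, N m; "position": TCP position; "ee_rot": TCP orientation; "force": force on the tool from outside, world axes, zero at the start; "ft_torque": the same for the moment, N m; "width": opening from 0.0 (shut) to 1.0 (fully open); "gripper_force": force on a finger pad.
Only numpy, scipy, OpenCV 4.12 (cv2) and the standard library are available. Lean on these libraries where they do the work, as an engineer would, in place of code of your own. Each camera call takes 0.05 s, during which the arm holds its last target. There are 200 camera calls.

## Working session

There is one attempt and no reset: what is moved stays moved. The work goes in short steps, Python scripts to look and compute and a tool call to move; the robot and the scene stay as the last step left them, time stands still between calls to the robot, and variables do not carry over. Pictures are saved under pics/ and viewed, at most 10 in all, crops included, and the job is handed in when it is done.

Besides the shell and the picture viewer there is one more tool, called as name(argument=value, ...), one argument or row to a line, values as JSON. carry_out: Moves the arm, as the interface text tells. Its arguments: {"type":"object","properties":{"claw":{"type":"array","items":{"type":"number"}},"delta_pos":{"type":"array","items":{"type":"array","items":{"type":"number"}}},"angular":{"type":"array","items":{"type":"array","items":{"type":"number"}}},"force":{"type":"number"}},"required":["claw","delta_pos","angular"]}

```bash
mkdir -p pics
cat > h.py <<'E'
import numpy as np, cv2
from cell import arm
from scipy.spatial.transform import Rotation as R
def ray(im,uv):
    K=np.array(im["mtx"]);T=np.array(im["T"])
    d=T[:3,:3]@np.linalg.solve(K,[uv[0],uv[1],1.]);return T[:3,3],d
def onz(im,uv,z):
    o,d=ray(im,uv);return o+d*(z-o[2])/d[2]
def proj(im,p):
    K=np.array(im["mtx"]);T=np.array(im["T"]);q=K@(T[:3,:3].T@(np.array(p)-T[:3,3]));return q[:2]/q[2]
def px(c): return np.array(c)*[512,384]
def save(im,n,box=None,s=1):
    f=im["frame"][:,:,::-1]
    if box: f=f[box[1]:box[3],box[0]:box[2]]
    cv2.imwrite("pics/"+n,cv2.resize(f,None,fx=s,fy=s,interpolation=cv2.INTER_CUBIC))
E
python3 - <<'E'
from h import *
np.set_printoptions(precision=4,suppress=True)
print(arm.observe())
ims={n:arm.get_image(n) for n in("top","scene")}
cv2.imwrite("pics/a.png",np.vstack([cv2.resize(ims[n]["frame"][:,:,::-1],(400,300)) for n in ims]))
save(ims["top"],"top.png",s=1.5)
Z=dict(station_mid=.048,board_centre=.048,carrier_knob=.076,gap_pad=.07,heatsink=0,heatsink_face=.022,small_sink=0,slide_rail=0,cutters=0.01,solder_spool=0,tip_cleaner=0)
for n,im in ims.items():
    print(n,np.array(im["T"])[:3,3])
    for k,z in Z.items():
        for d in arm.place_of(k,im)[:3]:
            p=px(d["centre"]);print(k,round(d["conf"],2),p,onz(im,p,z))
E
```

```text
{'clock': 0.0, 'joints': array([ 1.0664,  0.4352,  0.025 ,  1.5741, -0.0116,  1.134 , -0.0751]), 'dq': array([-0.0006,  0.0006, -0.0008, -0.0015, -0.0022, -0.0007,  0.0006]), 'joint_efforts': array([  0.0006, -66.7848,   0.9851, -31.4462,  -0.0605,   0.043 ,
         0.0001]), 'position': array([ 0.2442, -0.5748,  0.226 ]), 'ee_rot': array([-3.0769, -0.6265,  0.0007]), 'force': array([-0.8965, -0.0518,  0.5731]), 'ft_torque': array([ 0.0275, -0.0314, -0.003 ]), 'gripper_force': 0.0, 'width': 1.0003464523899706}
top [ 0.3343 -0.1292  1.1145]
station_mid 0.68 [170.9056 184.3968] [0.5727 0.088  0.048 ]
board_centre 0.83 [129.1776 185.088 ] [0.5666 0.1945 0.048 ]
carrier_knob 0.91 [ 91.6992 191.1936] [0.5413 0.2775 0.076 ]
carrier_knob 0.22 [310.5792 164.5824] [ 0.6314 -0.2642  0.076 ]
gap_pad 0.38 [125.696  173.4144] [0.5916 0.1997 0.07  ]
heatsink 0.76 [286.976  236.5056] [ 0.4569 -0.215   0.    ]
heatsink 0.63 [338.9952 207.5136] [ 0.5388 -0.3501  0.    ]
heatsink 0.57 [330.8032 240.6912] [ 0.4507 -0.3286  0.    ]
heatsink_face 0.71 [287.1808 226.9056] [ 0.4791 -0.2132  0.022 ]
heatsi
[... 739 characters left out ...]
[0.5459 0.2786 0.076 ]
heatsink 0.87 [169.984  205.5936] [ 0.4271 -0.3358  0.    ]
heatsink 0.68 [165.2224 229.9008] [ 0.5384 -0.3577  0.    ]
heatsink 0.51 [210.4832 208.5888] [ 0.4732 -0.2243  0.    ]
heatsink_face 0.9 [165.0176 224.2176] [ 0.5426 -0.3557  0.022 ]
heatsink_face 0.83 [172.3904 204.2112] [ 0.4544 -0.3286  0.022 ]
heatsink_face 0.71 [213.0944 204.7104] [ 0.4875 -0.2177  0.022 ]
small_sink 0.48 [202.1888 254.4   ] [ 0.6615 -0.276   0.    ]
slide_rail 0.77 [326.1952 208.512 ] [0.5605 0.0949 0.    ]
cutters 0.74 [333.2096 162.7008] [0.3356 0.2119 0.01  ]
solder_spool 0.73 [262.6048 188.8896] [ 0.4128 -0.0528  0.    ]
tip_cleaner 0.96 [109.1072 218.1888] [ 0.4437 -0.5059  0.    ]
```

View pics/top.png

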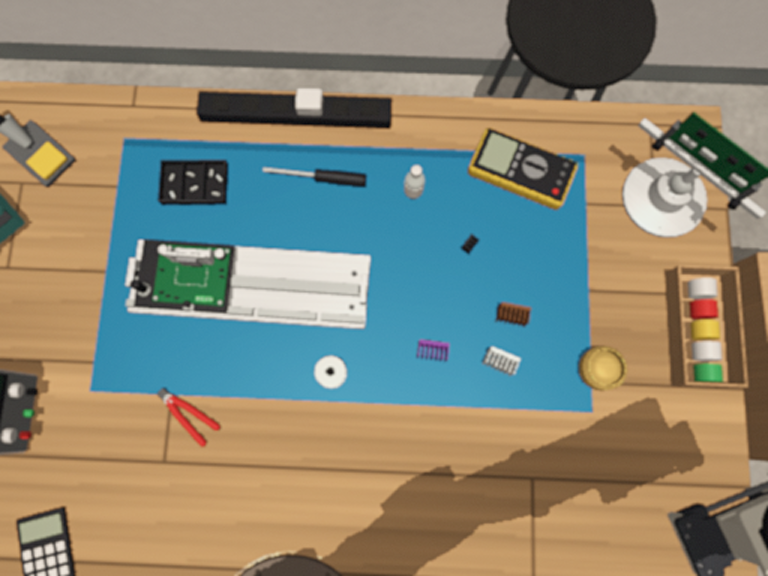

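View pics/a.png

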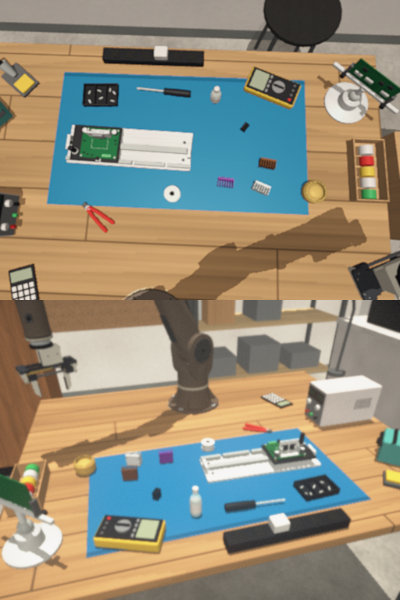

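```bash
cat > m.py <<'E'
from h import *
np.set_printoptions(precision=4,suppress=True)
im=arm.get_image("top")
f=cv2.cvtColor(im["frame"],cv2.COLOR_RGB2HSV)
for k,z in(("slide_rail",.01),("carrier",.04),("heatsink",.045)):
    for d in arm.trace(k,im)[:4]:
        c=px(d["centre"]);m=d["region"]
        ys,xs=np.nonzero(m)
        P=np.array([onz(im,(a,b),z)[:2] for a,b in zip(xs,ys)],np.float32)
        (cx,cy),(w,h),a=cv2.minAreaRect(P)
        print(k,round(d["conf"],2),c,"rect",cx,cy,w,h,a,"mean",P.mean(0),"sat",np.median(f[...,1][m]))
save(im,"crop.png",(270,190,370,260),6)
print("R\n",R.from_rotvec(arm.observe()["ee_rot"]).as_matrix())
E
python3 m.py
```

```text
slide_rail 0.78 [161.1776 186.2016] rect 0.5713215470314026 0.11082953959703445 0.42581838369369507 0.13380300998687744 88.19120788574219 mean [0.5695 0.1087] sat 16.0
carrier 0.81 [124.5184 180.5952] rect 0.5734570622444153 0.2174878567457199 0.17408888041973114 0.1209922507405281 88.08273315429688 mean [0.5727 0.2128] sat 69.0
heatsink 0.71 [343.3984 209.5872] rect 0.5279098153114319 -0.3481430411338806 0.05880618840456009 0.035380758345127106 81.46824645996094 mean [ 0.5279 -0.3484] sat 155.0
heatsink 0.71 [288.8192 234.5088] rect 0.46204128861427307 -0.21610911190509796 0.05130260810256004 0.029081568121910095 84.12347412109375 mean [ 0.4633 -0.2195] sat 105.0
heatsink 0.51 [332.4928 239.3088] rect 0.4478200078010559 -0.3283899426460266 0.052721913903951645 0.03328363969922066 67.90765380859375 mean [ 0.4482 -0.3287] sat 14.0
R
 [[ 0.9204  0.391   0.    ]
 [ 0.391  -0.9204  0.    ]
 [ 0.      0.     -1.    ]]
```

View pics/crop.png

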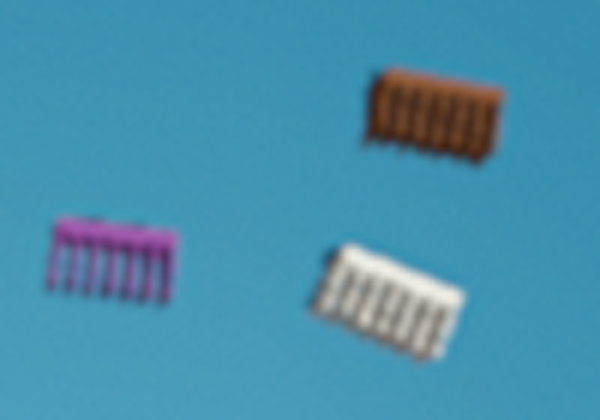

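Three look-alikes: purple at about (289,234), brown at (343,209) and bare silver at (335,240). The task asks for bare aluminium, so the silver one is the target, and the crop confirms it. The carrier is at the loading end on the left, with its knob at about (92,191).

carry_out(
  claw=[4, 4, 4, 4, 4, 4, 4, 4, 4, 4, 4, 4, 4, 4, 4, 4, 4, 4, 4, 4],
  delta_pos=[
    [0, 0, 0],
    [0, 0, 0],
    [0, 0, 0],
    [1.5, -4.5, 0],
    [1.5, -4.5, 0],
    [1.5, -4.5, 0],
    [1.5, -4.5, 0],
    [1.5, -4.5, 0],
    [1.5, -4.5, 0],
    [1.5, -4.5, 0],
    [1.5, -4.5, 0],
    [1.5, -4.5, 0],
    [1.5, -4.5, 0],
    [1.5, -4.5, 0],
    [1.5, -4.5, 0],
    [1.5, -4.5, 0],
    [1.5, -4.5, 0],
    [1.5, -4.5, 0],
    [1.5, -4.5, 0],
    [0, 0, 0],
  ],
  angular=[
    [0, 0, 0.145],
    [0, 0, 0.145],
    [0, 0, 0.145],
    [0, 0, 0],
    [0, 0, 0],
    [0, 0, 0],
    [0, 0, 0],
    [0, 0, 0],
    [0, 0, 0],
    [0, 0, 0],
    [0, 0, 0],
    [0, 0, 0],
    [0, 0, 0],
    [0, 0, 0],
    [0, 0, 0],
    [0, 0, 0],
    [0, 0, 0],
    [0, 0, 0],
    [0, 0, 0],
    [0, 0, 0],
  ],
  force=25,
)

```text
clock: 3.4
position: [0.5091, 0.1438, 0.2269]
ee_rot: [-3.137, 0.039, -0.002]
force: [-0.5, -0.2, -0.2]
width: 0.435
gripper_force: 0.0
```

```bash
cat > w.py <<'E'
from h import *
import sys
np.set_printoptions(precision=4,suppress=True)
s=arm.observe();Rt=R.from_rotvec(s["ee_rot"]).as_matrix()
print(s["clock"],s["position"],"yaw",np.arctan2(Rt[1,0],Rt[0,0]),"tilt",Rt[:,2],"F",s["force"],"j7",s["joints"][6],"w",s["width"])
im=arm.get_image("wrist");save(im,sys.argv[1],s=1.5);print("cam",np.array(im["T"])[:3,3])
Z=dict(station_mid=.048,board_centre=.048,carrier_knob=.076,gap_pad=.07,heatsink=0,heatsink_face=.022,slide_rail=0)
for k in sys.argv[2:]:
    for d in arm.place_of(k,im)[:2]:
        p=px(d["centre"]);print(k,round(d["conf"],2),p,onz(im,p,Z[k]))
E
python3 w.py w1.png board_centre carrier_knob gap_pad station_mid slide_rail
```

```text
3.4 [0.5091 0.1438 0.2269] yaw -0.025085695777281435 tilt [ 0.0011  0.0043 -1.    ] F [-0.5452 -0.1903 -0.1805] j7 -2.0844945537551998 w 0.4353325446588819
cam [0.5809 0.1411 0.3842]
board_centre 0.82 [203.8784 120.192 ] [0.5718 0.2012 0.048 ]
carrier_knob 0.86 [131.1744 152.4096] [0.5396 0.2802 0.076 ]
gap_pad 0.45 [201.4208 106.9824] [0.5865 0.1989 0.07  ]
station_mid 0.98 [292.7104 121.6128] [0.5676 0.0961 0.048 ]
slide_rail 0.78 [291.3792 119.3856] [0.5686 0.0915 0.    ]
```

View pics/w1.png

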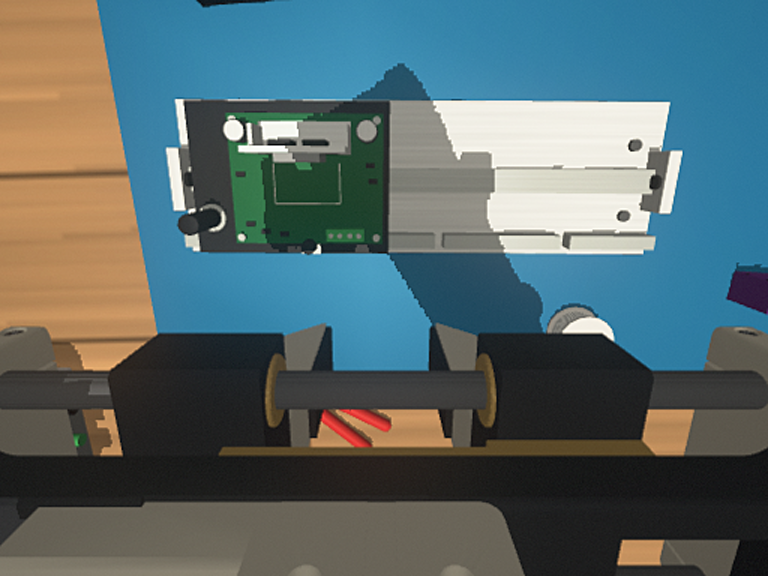

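```bash
cat > n.py <<'E'
from h import *
np.set_printoptions(precision=4,suppress=True)
im=arm.get_image("wrist")
def P(u,v,z): return onz(im,(u/1.5,v/1.5),z)
a,b=P(186,99.5,.01),P(670,102,.01);print("far edge",a,b,np.arctan2(-(b-a)[0],-(b-a)[1])*-1)
# strip brightness profile and enlarged crop
g=cv2.cvtColor(im["frame"],cv2.COLOR_RGB2GRAY)
for r in (157,159,161,163): print(r,g[r,262:445].tolist())
save(im,"w2.png",(110,60,310,180),4)
E
python3 n.py
```

```text
far edge [0.6392 0.2914 0.01  ] [ 0.6229 -0.1127  0.01  ] -0.040315444344887874
157 [121, 121, 122, 121, 120, 120, 122, 120, 120, 121, 119, 123, 120, 120, 120, 121, 118, 120, 118, 121, 132, 141, 140, 141, 134, 79, 103, 123, 122, 120, 120, 121, 122, 120, 121, 120, 121, 121, 123, 123, 122, 123, 122, 123, 123, 121, 122, 122, 123, 122, 125, 123, 124, 125, 124, 124, 125, 123, 123, 124, 123, 124, 125, 124, 121, 128, 161, 174, 236, 229, 227, 227, 227, 225, 226, 226, 225, 226, 225, 224, 223, 225, 223, 224, 223, 222, 222, 221, 223, 221, 221, 221, 220, 220, 220, 220, 219, 221, 218, 220, 218, 217, 217, 220, 235, 207, 74, 87, 88, 87, 144, 230, 219, 218, 216, 217, 217, 217, 217, 216, 216, 215, 212, 214, 214, 213, 213, 213, 212, 213, 212, 211, 213, 213, 213, 211, 212, 212, 211, 210, 211, 211, 212, 209, 209, 209, 208, 209, 209, 209, 209, 208, 207, 208, 207, 205, 206, 206, 206, 205, 207, 206, 205, 205, 206, 209, 204, 121, 108, 112, 113, 114, 111, 112, 114, 111, 110, 112, 112, 110, 109, 112, 110]
159 [121, 118, 118, 120, 120, 120, 120, 119, 116, 118, 118, 118, 117, 119, 118, 120, 118, 119, 116, 119, 
[... 1942 characters left out ...]
, 120, 118, 119, 119, 118, 120, 118, 120, 119, 120, 119, 119, 121, 121, 120, 120, 121, 121, 120, 121, 120, 122, 120, 119, 116, 120, 172, 232, 225, 222, 222, 221, 221, 220, 221, 219, 220, 219, 218, 218, 218, 218, 218, 216, 217, 216, 216, 216, 216, 216, 215, 215, 215, 214, 214, 214, 212, 212, 213, 212, 218, 240, 238, 231, 177, 86, 104, 225, 214, 212, 213, 211, 212, 211, 210, 211, 211, 208, 210, 210, 209, 209, 208, 208, 208, 208, 208, 208, 208, 208, 208, 207, 208, 208, 206, 206, 206, 207, 206, 207, 206, 203, 204, 203, 203, 203, 202, 204, 200, 203, 201, 201, 201, 200, 202, 203, 210, 215, 218, 217, 215, 220, 211, 124, 106, 110, 112, 112, 111, 112, 111, 113, 113, 110, 111, 110, 110, 110, 111, 109]
```

View pics/w2.png

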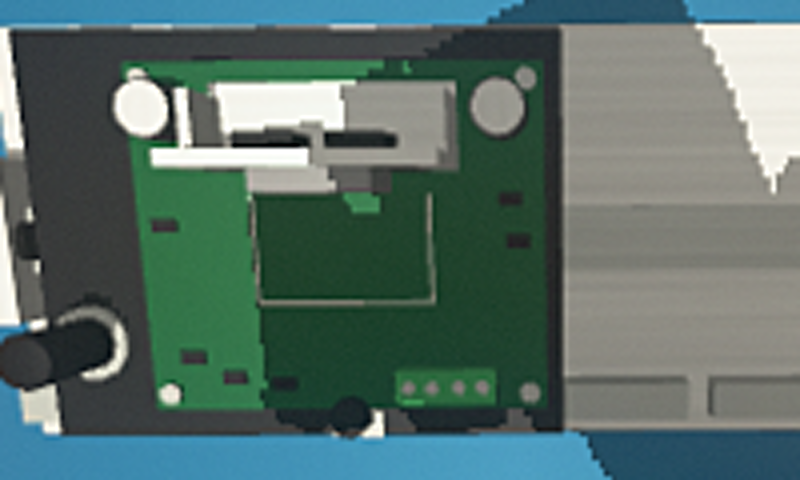

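Run:
```python
from h import *
np.set_printoptions(precision=4,suppress=True)
im=arm.get_image("wrist")
for n,u,v,z in(("midnotch",285,159,.026),("lastnotch",369.7,160,.026),("knobbase",134.5,145.8,.040),("knobtop",110+22/4,60+362/4,.088),("deckR_top",110+562/4,60+28/4,.04),("deckR_bot",110+562/4,60+432/4,.04),("boardTR",110+543/4,60+62/4,.048),("boardBR",110+546/4,60+408/4,.048),("boardTL",110+122/4,60+62/4,.048),("boardBL",110+158/4,60+408/4,.048),("silkBL",110+260/4,60+302/4,.048),("silkBR",110+434/4,60+302/4,.048),("brktTL",110+152/4,60+151/4,.1),("deckBL",110+62/4,60+432/4,.04)):
    print(n,onz(im,(u,v),z))
```

```text
midnotch [0.5178 0.0925 0.026 ]
lastnotch [ 0.5125 -0.0183  0.026 ]
knobbase [0.5435 0.2805 0.04  ]
knobtop [0.5443 0.2809 0.088 ]
deckR_top [0.6287 0.1333 0.04  ]
deckR_bot [0.5103 0.1379 0.04  ]
boardTR [0.6188 0.139  0.048 ]
boardBR [0.5196 0.1424 0.048 ]
boardTL [0.6231 0.2583 0.048 ]
boardBL [0.5239 0.2617 0.048 ]
silkBL [0.5548 0.2267 0.048 ]
silkBR [0.553  0.1746 0.048 ]
brktTL [0.596  0.2344 0.1   ]
deckBL [0.516  0.2962 0.04  ]
```

Knob gripping: the carrier sits in the loading notch (travel ≈ 0), and the rail yaw is about -0.035.

carry_out(
  claw=[4, 4, 4, 4, 4, 4, 4, 4, 4, 4, 4, 4, 4, 4],
  delta_pos=[
    [0.75, -3.45, 0],
    [0.75, -3.45, 0],
    [0.75, -3.45, 0],
    [0.75, -3.45, 0],
    [0, 0, 0],
    [0, 0, 2],
    [0, 0, 2.5],
    [0, 0, 2.5],
    [0, 0, 2.5],
    [0, 0, 2.5],
    [0, 0, 2],
    [0, 0, 2],
    [0, 0, 0.8],
    [0, 0, 0],
  ],
  angular=[
    [0, 0, 0.01],
    [0, 0, 0],
    [0, 0, 0],
    [0, 0, 0],
    [0, 0, 0],
    [0, 0, 0],
    [0, 0, 0],
    [0, 0, 0],
    [0, 0, 0],
    [0, 0, 0],
    [0, 0, 0],
    [0, 0, 0],
    [0, 0, 0],
    [0, 0, 0],
  ],
)

```text
clock: 5.2
position: [0.5434, 0.2717, 0.0579]
ee_rot: [3.139, -0.069, -0.003]
force: [0.2, 0.1, 0.2]
width: 0.435
gripper_force: 0.0
```

carry_out(
  claw=[0.5, 0.5, 0.5, 0.5, 0.5, 0.5, 0.5, 0.5],
  delta_pos=[
    [0, 0, 0],
    [0, 0, 0],
    [0, 0, 0],
    [0, 0, 0],
    [0, 0, 0],
    [0, 0, 0],
    [0, 0, 0],
    [0, 0, 0],
  ],
  angular=[
    [0, 0, 0],
    [0, 0, 0],
    [0, 0, 0],
    [0, 0, 0],
    [0, 0, 0],
    [0, 0, 0],
    [0, 0, 0],
    [0, 0, 0],
  ],
  force=25,
)

```text
clock: 6.0
position: [0.5445, 0.2736, 0.06]
ee_rot: [-3.14, 0.068, -0.003]
force: [-1.7, 1.0, 5.7]
width: 0.164
gripper_force: 25.0
```

carry_out(
  claw=[0.5, 0.5, 0.5, 0.5, 0.5, 0.5, 0.5, 0.5, 0.5, 0.5],
  delta_pos=[
    [0, 0.5, 0],
    [0, 1, 0],
    [0, 1, 0],
    [0, 1, 0],
    [0, 1, 0],
    [0, 1, 0],
    [0, 1.5, 0],
    [0, 1.5, 0],
    [0, 1, 0],
    [0, 0, 0],
  ],
  angular=[
    [0, 0, 0],
    [0, 0, 0],
    [0, 0, 0],
    [0, 0, 0],
    [0, 0, 0],
    [0, 0, 0],
    [0, 0, 0],
    [0, 0, 0],
    [0, 0, 0],
    [0, 0, 0],
  ],
)

```text
clock: 7.0
position: [0.5414, 0.1747, 0.06]
ee_rot: [3.139, -0.073, 0.004]
force: [2.4, -9.0, 11.4]
width: 0.167
gripper_force: 25.0
```

```bash
cat > t.py <<'E'
from h import *
np.set_printoptions(precision=4,suppress=True)
im=arm.get_image("top");print(arm.observe()["position"],arm.observe()["force"])
for k,z in(("carrier",.04),("slide_rail",.01)):
    d=arm.trace(k,im)[0];ys,xs=np.nonzero(d["region"])
    P=np.array([onz(im,(a,b),z)[:2] for a,b in zip(xs,ys)],np.float32)
    print(k,round(d["conf"],2),"ymin/max",np.percentile(P[:,1],[1,50,99]))
im=arm.get_image("wrist");save(im,"w3.png",s=1.5)
for k,z in (("board_centre",.048),("gap_pad",.07),("station_mid",.048)):
    for d in arm.place_of(k,im)[:1]: print(k,d["conf"],px(d["centre"]),onz(im,px(d["centre"]),z))
E
python3 t.py
```

```text
[0.5414 0.1743 0.0599] [  0.9166 -10.1092  13.5115]
carrier 0.97 ymin/max [0.0264 0.0815 0.1802]
slide_rail 0.84 ymin/max [-0.0969  0.0279  0.1931]
board_centre 0.68 [380.9792 180.5184] [0.567 0.091 0.048]
gap_pad 0.93 [397.7216 162.0096] [0.5829 0.0931 0.07  ]
station_mid 0.56 [381.3888 176.9856] [0.5693 0.091  0.048 ]
```

View pics/w3.png

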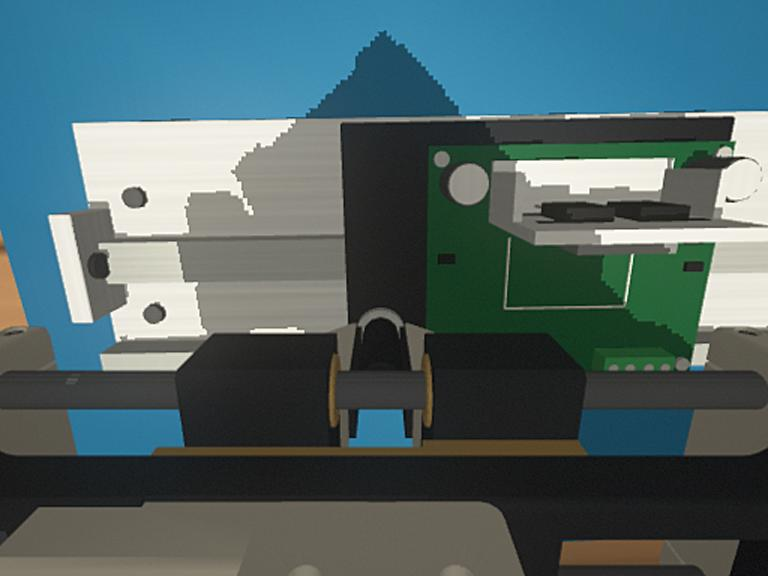

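carry_out(
  claw=[0.5, 0.5, 0.5, 0.5],
  delta_pos=[
    [0, 0.2, 0],
    [0, 0.15, 0],
    [0, 0, 0],
    [0, 0, 0],
  ],
  angular=[
    [0, 0, 0],
    [0, 0, 0],
    [0, 0, 0],
    [0, 0, 0],
  ],
)

```text
clock: 7.75
position: [0.5413, 0.1724, 0.06]
ee_rot: [3.139, -0.072, 0.005]
force: [2.4, -3.9, 9.1]
width: 0.171
gripper_force: 25.0
```

carry_out(
  claw=[2.6, 3.5, 3.5, 3.5, 3.5, 3.5, 3.5, 3.5, 3.5, 3.5, 3.5],
  delta_pos=[
    [0, 0, 0],
    [0, 0, 0],
    [0, 0, 0],
    [0, 0, 0],
    [0, 0, -2],
    [0, 0, -3],
    [0, 0, -4],
    [0, 0, -4],
    [0, 0, -4],
    [0, 0, -1],
    [0, 0, 0],
  ],
  angular=[
    [0, 0, 0],
    [0, 0, 0],
    [0, 0, 0],
    [0, 0, 0],
    [0, 0, 0],
    [0, 0, 0],
    [0, 0, 0],
    [0, 0, 0],
    [0, 0, 0],
    [0, 0, 0],
    [0, 0, 0],
  ],
)

```text
clock: 8.85
position: [0.5403, 0.175, 0.2403]
ee_rot: [-3.14, 0.068, -0.005]
force: [0.1, 0.7, -0.6]
width: 0.38
gripper_force: 0.0
```

```bash
python3 t.py; python3 w.py w3.png board_centre carrier_knob gap_pad slide_rail
```

```text
[0.5395 0.1746 0.2385] [-0.6912  0.7574 -0.9473]
carrier 0.74 ymin/max [0.0246 0.0957 0.1817]
slide_rail 0.93 ymin/max [-0.0979  0.0693  0.3066]
board_centre 0.86 [317.4912 143.3088] [0.5675 0.0923 0.048 ]
gap_pad 0.64 [395.7248 236.3136] [ 0.4471 -0.0053  0.07  ]
station_mid 0.84 [316.416  140.8896] [0.5706 0.0937 0.048 ]
9.2 [0.539  0.1744 0.2374] yaw -0.04321674198180902 tilt [-0.0021 -0.0007 -1.    ] F [ 0.3727 -0.6367 -0.5637] j7 -2.1576248117062864 w 0.3817361405853172
cam [0.6114 0.1712 0.3945]
board_centre 0.71 [322.304  142.8096] [0.5683 0.0866 0.048 ]
carrier_knob 0.91 [253.4912 175.104 ] [0.5373 0.1738 0.076 ]
carrier_knob 0.43 [310.784  139.6992] [0.5759 0.1066 0.076 ]
gap_pad 0.42 [326.6048 130.2144] [0.5852 0.0873 0.07  ]
slide_rail 0.67 [309.1968 139.3152] [0.568  0.0935 0.    ]
```

View pics/w3.png

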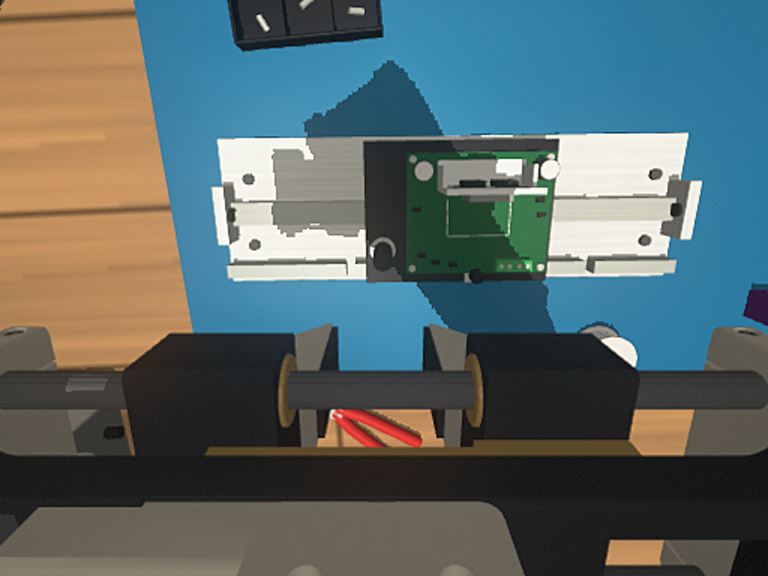

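Run:
```python
from h import *
np.set_printoptions(precision=4,suppress=True)
im=arm.get_image("wrist")
g=cv2.cvtColor(im["frame"],cv2.COLOR_RGB2GRAY)
for r in(176,178,180): print(r,g[r,225:248].tolist(),g[r,380:400].tolist())
save(im,"w4.png",(220,80,400,200),4.4)
hs=cv2.cvtColor(im["frame"],cv2.COLOR_RGB2HSV);m=((hs[...,0]>55)&(hs[...,0]<80)&(hs[...,1]>120))
n,l,st,c=cv2.connectedComponentsWithStats(m.astype(np.uint8));i=1+np.argmax(st[1:,4]);print(st[i])
def P(u,v,z): return onz(im,(u,v),z)
for n,a in dict(deckR_T=(558,141),deckR_B=(547,282),deckL_T=(366,141),deckL_B=(366,282)).items(): print(n,P(a[0]/1.5,a[1]/1.5,.04))
for n,a in dict(TL=(408,152),TR=(559,152),BL=(406,274),BR=(549,274)).items(): print(n,P(a[0]/1.5,a[1]/1.5,.048))
```

```text
176 [154, 153, 154, 154, 154, 137, 133, 255, 247, 243, 245, 244, 189, 196, 199, 200, 201, 203, 197, 120, 86, 88, 86] [216, 214, 214, 214, 214, 214, 212, 212, 213, 219, 208, 71, 85, 88, 87, 86, 137, 227, 219, 214]
178 [239, 239, 239, 241, 244, 237, 124, 226, 245, 241, 241, 240, 238, 239, 240, 240, 241, 245, 246, 122, 79, 84, 88] [211, 209, 210, 210, 210, 210, 210, 210, 210, 210, 168, 73, 86, 87, 86, 92, 157, 219, 213, 211]
180 [234, 234, 235, 236, 239, 233, 126, 231, 248, 243, 243, 242, 236, 237, 236, 237, 238, 242, 244, 120, 79, 82, 84] [211, 208, 210, 209, 209, 208, 207, 207, 210, 208, 174, 93, 67, 77, 78, 105, 195, 217, 212, 210]
[ 271  102  100   81 4354]
deckR_T [0.6247 0.0255 0.04  ]
deckR_B [0.5054 0.0267 0.04  ]
deckL_T [0.6314 0.1816 0.04  ]
deckL_B [0.5124 0.1879 0.04  ]
TL [0.6212 0.1482 0.048 ]
TR [0.6159 0.0274 0.048 ]
BL [0.5203 0.1525 0.048 ]
BR [0.5149 0.0287 0.048 ]
```

View pics/w4.png

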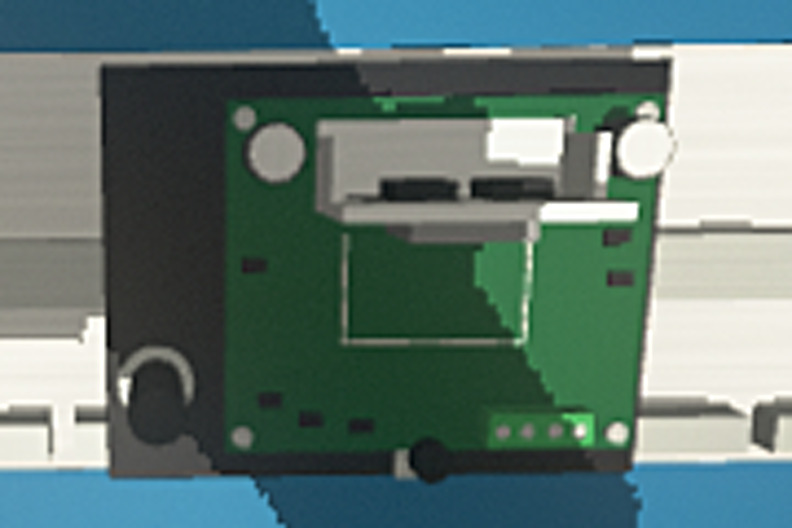

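Carrier stands in the middle notch (the plunger lies midway between the visible loading and last notches). Now to the silver sink.

carry_out(
  claw=[9, 9, 9, 9, 9, 9, 9, 9, 9, 9, 9, 9, 9, 9, 9, 9, 9, 9],
  delta_pos=[
    [-0.5, 2, 0],
    [-0.9, 3.9, 0],
    [-0.9, 3.9, 0],
    [-0.9, 3.9, 0],
    [-0.9, 3.9, 0],
    [-0.9, 3.9, 0],
    [-0.9, 3.9, 0],
    [-0.9, 3.9, 0],
    [-0.9, 3.9, 0],
    [-0.9, 3.9, 0],
    [-0.9, 3.9, 0],
    [-0.9, 3.9, 0],
    [-0.9, 3.9, 0],
    [-0.5, 2, 0],
    [0, 0, 0],
    [0, 0, 0],
    [0, 0, 0],
    [0, 0, 0],
  ],
  angular=[
    [0, 0, 0],
    [0, 0, 0],
    [0, 0, 0],
    [0, 0, 0],
    [0, 0, 0],
    [0, 0, 0],
    [0, 0, 0],
    [0, 0, 0],
    [0, 0, 0],
    [0, 0, 0],
    [0, 0, 0],
    [0, 0, 0],
    [0, 0, 0],
    [0, 0, 0],
    [0, 0, 0.114],
    [0, 0, 0.114],
    [0, 0, 0.114],
    [0, 0, 0],
  ],
)

```text
clock: 11.3
position: [0.3997, -0.3278, 0.2388]
ee_rot: [3.083, -0.604, 0.0]
force: [0.5, 1.0, 0.5]
width: 0.985
gripper_force: 0.0
```

```bash
python3 w.py w5.png heatsink heatsink_face
```

```text
11.3 [ 0.3997 -0.3278  0.2388] yaw -0.38708728237245943 tilt [ 0.0001 -0.0002 -1.    ] F [0.5176 0.964  0.5186] j7 -1.3886904397657156 w 0.9853069135578343
cam [ 0.4664 -0.3554  0.396 ]
heatsink 0.84 [230.912   64.2048] [ 0.5324 -0.3504  0.    ]
heatsink 0.74 [237.312  132.7872] [ 0.4471 -0.3232  0.    ]
heatsink_face 0.96 [240.1792 118.6176] [ 0.4636 -0.3357  0.022 ]
heatsink_face 0.88 [227.9936  51.8016] [ 0.5431 -0.353   0.022 ]
```

View pics/w5.png

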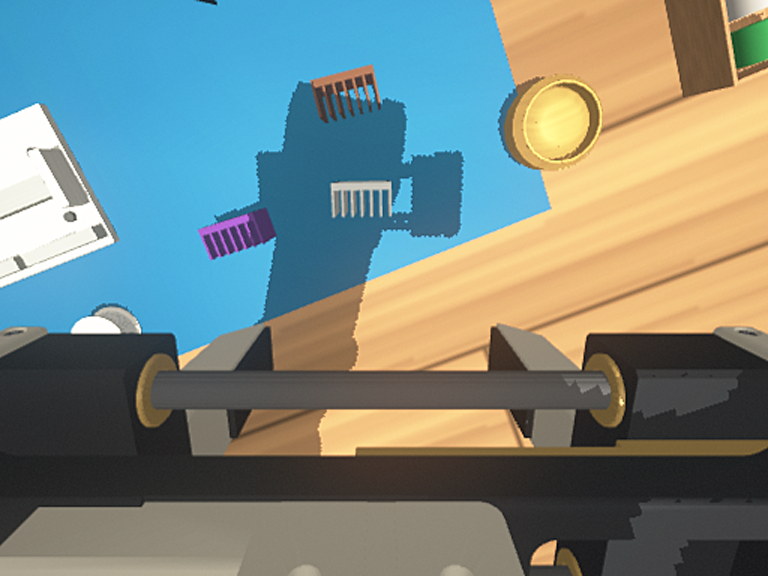

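Run:
```python
from h import *
np.set_printoptions(precision=4,suppress=True)
im=arm.get_image("wrist")
for n,u,v in(("backL",331,182),("backR",392,181),("finL",332,217),("finR",390,215)): print(n,onz(im,(u/1.5,v/1.5),.045))
g=cv2.cvtColor(im["frame"],cv2.COLOR_RGB2HSV);m=np.zeros(g.shape[:2],bool)
m[112:150,212:270]=(g[112:150,212:270,1]<70)
for r in range(117,148,3): x=np.nonzero(m[r])[0]; print(r,x.min() if len(x) else None,x.max() if len(x) else None)
cols=[(c,np.nonzero(m[:,c])[0].min()) for c in range(223,260,6) if m[:,c].any()];print(cols)
s=arm.observe();Rt=R.from_rotvec(s["ee_rot"]).as_matrix()
def tool(p): return Rt.T@(np.array(p)-s["position"])
def P(u,v,z): return onz(im,(u,v),z)
for u,v in((331/1.5,182/1.5),(392/1.5,181/1.5)): print("tool",tool(P(u,v,.045)))
```

```text
backL [ 0.4698 -0.3128  0.045 ]
backR [ 0.4518 -0.3597  0.045 ]
finL [ 0.4432 -0.302   0.045 ]
finR [ 0.4266 -0.348   0.045 ]
117 None None
120 242 260
123 221 260
126 221 260
129 221 260
132 221 260
135 221 260
138 221 260
141 222 260
144 222 260
147 None None
[(223, np.int64(121)), (229, np.int64(121)), (235, np.int64(121)), (241, np.int64(121)), (247, np.int64(120)), (253, np.int64(120)), (259, np.int64(121))]
tool [ 0.0594 -0.04    0.1938]
tool [0.0603 0.0102 0.1938]
```

carry_out(
  claw=[9, 9, 9, 9, 9, 9, 9, 9, 9, 9],
  delta_pos=[
    [0, 0, 0],
    [1.5, -0.5, 0],
    [1.6, -0.5, 0],
    [1.5, -0.5, 0],
    [0, 0, 2],
    [0, 0, 3],
    [0, 0, 3],
    [0, 0, 3],
    [0, 0, 2],
    [0, 0, 0],
  ],
  angular=[
    [0, 0, -0.018],
    [0, 0, 0],
    [0, 0, 0],
    [0, 0, 0],
    [0, 0, 0],
    [0, 0, 0],
    [0, 0, 0],
    [0, 0, 0],
    [0, 0, 0],
    [0, 0, 0],
  ],
)

```text
clock: 12.5
position: [0.4473, -0.3291, 0.106]
ee_rot: [-3.087, 0.571, 0.007]
force: [0.3, 0.0, 0.5]
width: 0.981
gripper_force: 0.0
```

```bash
cat > d.py <<'E'
from h import *
import sys
np.set_printoptions(precision=4,suppress=True)
s=arm.observe();Rt=R.from_rotvec(s["ee_rot"]).as_matrix();y=np.arctan2(Rt[1,0],Rt[0,0])
t=np.array([float(a) for a in sys.argv[1:4]])
print(s["clock"],s["position"],"yaw",y,"tilt",Rt[:,2],"F",s["force"],"w",s["width"],"j",s["joints"])
print("delta tool cm",100*Rt.T@(t-s["position"]),"dyaw tool",-(float(sys.argv[4])-y))
E
python3 d.py .448 -.331 .010 -.369
```

```text
12.5 [ 0.4473 -0.3291  0.106 ] yaw -0.3659854622047435 tilt [-0.004   0.0028 -1.    ] F [0.3432 0.0482 0.4846] w 0.9814112065643151 j [ 0.5827  0.4589 -0.0603  1.8748  0.0361  0.8138 -1.4331]
delta tool cm [0.1802 0.1617 9.5964] dyaw tool 0.003014537795256511
```

carry_out(
  claw=[9, 9, 9, 9, 9, 9, 9, 9],
  delta_pos=[
    [0.1, 0.15, 1],
    [0, 0, 2],
    [0, 0, 2],
    [0, 0, 2],
    [0, 0, 1.5],
    [0, 0, 0.9],
    [0, 0, 0],
    [0, 0, 0],
  ],
  angular=[
    [0, 0, 0],
    [0, 0, 0],
    [0, 0, 0],
    [0, 0, 0],
    [0, 0, 0],
    [0, 0, 0],
    [0, 0, 0],
    [0, 0, 0],
  ],
)

```text
clock: 13.3
position: [0.4491, -0.3325, 0.0155]
ee_rot: [3.088, -0.573, 0.002]
force: [0.9, 0.3, -0.5]
width: 0.981
gripper_force: 0.0
```

```bash
python3 d.py .448 -.331 .010 -.369
```

```text
13.3 [ 0.4491 -0.3325  0.0155] yaw -0.36714525644295437 tilt [ 0.001  -0.0007 -1.    ] F [ 0.8743  0.3298 -0.5147] w 0.9813980478943961 j [ 0.5802  0.5903 -0.0537  1.9362  0.0519  0.6152 -1.4448]
delta tool cm [-0.1583 -0.0969  0.5463] dyaw tool 0.0018547435570456239
```

carry_out(
  claw=[9, 9, 9, 4, 4, 4, 4, 4, 4, 4, 4, 4, 4],
  delta_pos=[
    [-0.1, 0, 0.5],
    [0, 0, 0],
    [0, 0, 0],
    [0, 0, 0],
    [0, 0, 0],
    [0, 0, 0],
    [0, 0, 0],
    [0, 0, 0],
    [0, 0, 0],
    [0, 0, 0],
    [0, 0, 0],
    [0, 0, 0],
    [0, 0, 0],
  ],
  angular=[
    [0, 0, 0],
    [0, 0, 0],
    [0, 0, 0],
    [0, 0, 0],
    [0, 0, 0],
    [0, 0, 0],
    [0, 0, 0],
    [0, 0, 0],
    [0, 0, 0],
    [0, 0, 0],
    [0, 0, 0],
    [0, 0, 0],
    [0, 0, 0],
  ],
  force=35,
)

```text
clock: 14.6
position: [0.4475, -0.3317, 0.0097]
ee_rot: [-3.089, 0.574, 0.0]
force: [0.9, 0.3, 0.4]
width: 0.545
gripper_force: 35.0
```

```bash
python3 d.py .448 -.331 .010 -.369
```

```text
14.6 [ 0.4475 -0.3317  0.0097] yaw -0.36726768998377823 tilt [-0.  0. -1.] F [0.8861 0.2806 0.3814] w 0.5446610213085161 j [ 0.5802  0.5979 -0.0533  1.9424  0.0529  0.6026 -1.4455]
delta tool cm [ 0.0234 -0.08   -0.0293] dyaw tool 0.0017323100162217608
```

carry_out(
  claw=[4, 4, 4, 4, 4, 4, 4, 4, 4, 4, 4, 4, 4, 4, 4, 4, 4, 4, 4, 4],
  delta_pos=[
    [0, 0, -1],
    [0, 0, -3],
    [0, 0, -4],
    [0, 0, -4],
    [0, 0, 0],
    [0, 0, 0],
    [0, 0, 0],
    [0.4, -2, 0],
    [0.7, -3.5, 0],
    [0.7, -3.5, 0],
    [0.7, -3.5, 0],
    [0.7, -3.5, 0],
    [0.7, -3.5, 0],
    [0.7, -3.5, 0],
    [0.7, -3.5, 0],
    [0.7, -3.5, 0],
    [0.7, -3.5, 0],
    [0.7, -3.5, 0],
    [0.7, -3.5, 0],
    [0.3, -2, 0],
  ],
  angular=[
    [0, 0, 0],
    [0, 0, 0],
    [0, 0, 0],
    [0, 0, 0],
    [0, 0, -0.11],
    [0, 0, -0.11],
    [0, 0, -0.11],
    [0, 0, 0],
    [0, 0, 0],
    [0, 0, 0],
    [0, 0, 0],
    [0, 0, 0],
    [0, 0, 0],
    [0, 0, 0],
    [0, 0, 0],
    [0, 0, 0],
    [0, 0, 0],
    [0, 0, 0],
    [0, 0, 0],
    [0, 0, 0],
  ],
)

```text
clock: 16.6
position: [0.5476, 0.0933, 0.1305]
ee_rot: [-3.14, 0.054, -0.002]
force: [0.7, -0.3, -1.8]
width: 0.544
gripper_force: 35.0
```

```bash
cat > e.py <<'E'
from h import *
np.set_printoptions(precision=4,suppress=True)
im=arm.get_image("wrist");save(im,"w6.png",s=1.5)
for k,z in (("board_centre",.048),("gap_pad",.07),("carrier_knob",.076),("heatsink_face",.022+arm.observe()["position"][2]-.0097)):
    for d in arm.place_of(k,im)[:2]: print(k,round(d["conf"],2),px(d["centre"]),onz(im,px(d["centre"]),z))
E
python3 d.py .549 .0912 .0677 -.039; python3 e.py
```

```text
16.6 [0.5476 0.0933 0.1305] yaw -0.03446469310220206 tilt [ 0.001   0.0013 -1.    ] F [ 0.7437 -0.2591 -1.8269] w 0.5437557855415422 j [-0.0881  0.4379 -0.2384  1.8449  0.1299  0.8725 -1.9936]
delta tool cm [0.1379 0.216  6.2825] dyaw tool 0.004535306897797943
board_centre 0.67 [256.8192 172.992 ] [0.5663 0.0894 0.048 ]
gap_pad 0.64 [254.3104 157.5936] [0.5838 0.0911 0.07  ]
carrier_knob 0.9 [156.8256 215.1168] [0.5401 0.1724 0.076 ]
heatsink_face 0.55 [252.3136 217.1904] [0.5621 0.0931 0.1429]
```

carry_out(
  claw=[4, 4, 4, 4, 4, 4, 4],
  delta_pos=[
    [0.1, 0.16, 0.5],
    [0, 0, 1.5],
    [0, 0, 1.5],
    [0, 0, 1.5],
    [0, 0, 0.7],
    [0, 0, 0],
    [0, 0, 0],
  ],
  angular=[
    [0, 0, 0.004],
    [0, 0, 0],
    [0, 0, 0],
    [0, 0, 0],
    [0, 0, 0],
    [0, 0, 0],
    [0, 0, 0],
  ],
)

```text
clock: 17.55
position: [0.5484, 0.0878, 0.073]
ee_rot: [3.141, -0.066, 0.0]
force: [0.8, 0.5, -1.5]
width: 0.546
gripper_force: 35.0
```

```bash
python3 d.py .549 .0917 .0587 -.039; python3 e.py
```

```text
17.55 [0.5484 0.0878 0.073 ] yaw -0.04209894898762477 tilt [ 0.0002 -0.0001 -1.    ] F [ 0.7796  0.4981 -1.4731] w 0.5455124770014467 j [-0.0945  0.5121 -0.2204  1.8962  0.1581  0.7498 -2.0164]
delta tool cm [ 0.0412 -0.3963  1.4336] dyaw tool -0.003098948987624771
board_centre 0.67 [248.7808 190.0032] [0.5681 0.0898 0.048 ]
gap_pad 0.66 [245.504  175.9104] [0.5832 0.0907 0.07  ]
heatsink_face 0.63 [254.3104 220.1856] [0.5612 0.0864 0.0857]
```

View pics/w6.png

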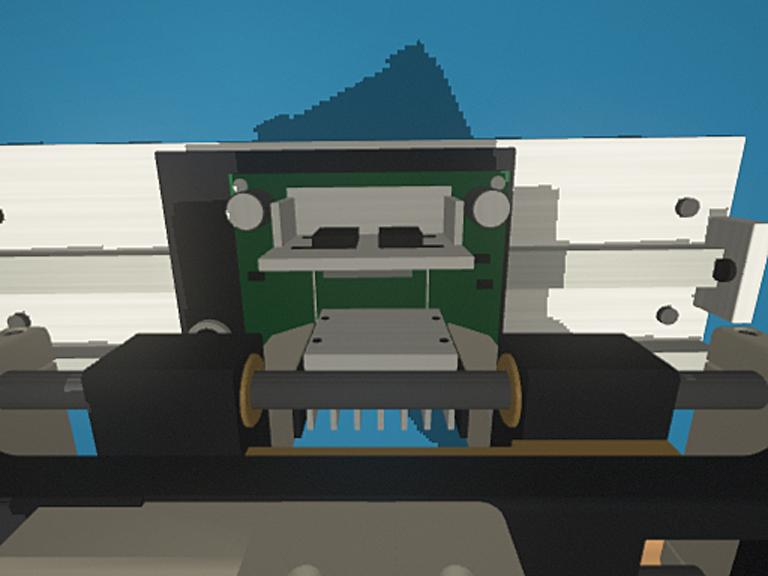

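Run:
```python
from h import *
np.set_printoptions(precision=4,suppress=True)
im=arm.get_image("wrist")
for n,u,v,z in(("sinkbotL",318,311,.0633),("sinkbotR",440,309,.0633),("h1",327,318,.070),("h2",436,317,.070),("h3",317,347,.102),("h4",446,346,.102),("silkL",316,290,.048),("silkR",428,290,.048),("brL",260,270,.1),("brR",473,267,.1),("padL",322,275,.087),("padR",411,275,.087)):
    print(n,onz(im,(u/1.5,v/1.5),z))
save(im,"x.png",(150,150,350,260),1)
g=cv2.cvtColor(im["frame"],cv2.COLOR_RGB2GRAY)
for r in (180,182,183,184,190,194): print(r,g[r,195:300].tolist())
```

```text
sinkbotL [0.562  0.114  0.0633]
sinkbotR [0.5607 0.0619 0.0633]
h1 [0.5611 0.1093 0.07  ]
h2 [0.5597 0.0644 0.07  ]
h3 [0.5627 0.1087 0.102 ]
h4 [0.5613 0.0652 0.102 ]
silkL [0.5669 0.1167 0.048 ]
silkR [0.5648 0.0652 0.048 ]
brL [0.5897 0.1253 0.1   ]
brR [0.5878 0.0562 0.1   ]
padL [0.5838 0.1073 0.087 ]
padR [0.5825 0.0755 0.087 ]
180 [96, 96, 96, 96, 97, 97, 98, 97, 98, 98, 97, 97, 96, 98, 114, 125, 94, 96, 98, 98, 98, 106, 119, 115, 106, 105, 105, 105, 105, 104, 106, 105, 105, 106, 108, 105, 106, 105, 105, 106, 105, 106, 105, 106, 106, 106, 105, 105, 104, 99, 100, 100, 100, 100, 99, 100, 99, 99, 100, 100, 100, 101, 99, 99, 99, 102, 99, 100, 102, 98, 101, 99, 101, 95, 94, 94, 93, 96, 94, 97, 93, 56, 60, 61, 61, 61, 61, 60, 59, 63, 100, 116, 53, 59, 59, 59, 61, 59, 58, 49, 51, 50, 51, 51, 50]
182 [47, 47, 46, 48, 47, 47, 49, 48, 49, 48, 47, 47, 45, 58, 107, 120, 36, 46, 47, 46, 45, 64, 94, 90, 90, 89, 89, 91, 90, 89, 90, 90, 90, 88, 89, 92, 90, 89, 91, 88, 91, 90, 90, 90, 90, 91, 91, 90, 90, 91, 93, 91, 90, 90, 89, 91, 92, 90, 90, 91, 91, 91, 90, 91, 92, 91, 91, 91, 90, 91, 93, 90
[... 1144 characters left out ...]
, 54, 52, 54, 50, 53, 51, 52, 52, 50, 52, 52, 53, 51, 52, 52, 52, 52, 52, 50, 53, 52, 51, 53, 54, 53, 53, 51, 53, 54, 50, 53, 52, 53, 52, 51, 52, 51, 51, 56, 49, 52, 53, 52, 50, 51, 54, 50, 53, 52, 50, 53, 45, 59, 99, 92, 46, 51, 51, 49, 51, 51, 50, 50, 51, 51, 49, 51, 54]
194 [48, 49, 51, 48, 49, 49, 49, 50, 48, 46, 51, 48, 46, 47, 70, 127, 90, 46, 47, 50, 51, 51, 51, 52, 52, 52, 48, 48, 51, 50, 49, 51, 50, 50, 50, 49, 53, 53, 51, 50, 51, 54, 51, 49, 52, 53, 49, 50, 51, 51, 53, 54, 50, 53, 48, 52, 52, 52, 52, 52, 53, 52, 52, 52, 54, 53, 52, 52, 53, 51, 52, 50, 51, 53, 51, 50, 51, 52, 53, 49, 51, 51, 54, 49, 52, 51, 50, 51, 45, 69, 129, 90, 42, 48, 52, 52, 50, 49, 50, 51, 50, 51, 51, 51, 52]
```

carry_out(
  claw=[4, 4, 4, 4, 4, 4, 4],
  delta_pos=[
    [0, -0.2, 0.3],
    [0, -0.25, 0.5],
    [0, 0, 0.4],
    [0, 0, 0.15],
    [0, 0, 0],
    [0, 0, 0],
    [0, 0, 0],
  ],
  angular=[
    [0, 0, 0],
    [0, 0, 0],
    [0, 0, 0],
    [0, 0, 0],
    [0, 0, 0],
    [0, 0, 0],
    [0, 0, 0],
  ],
)

```text
clock: 18.55
position: [0.5485, 0.0927, 0.0594]
ee_rot: [-3.141, 0.065, -0.0]
force: [-0.0, -0.3, -1.4]
width: 0.545
gripper_force: 35.0
```

```bash
python3 d.py .569 .0915 .058 -.039; python3 e.py
```

```text
18.55 [0.5485 0.0927 0.0594] yaw -0.041438067725670984 tilt [ 0.0003  0.     -1.    ] F [-0.0135 -0.3    -1.4359] w 0.5446753177758008 j [-0.1068  0.5323 -0.2161  1.9043  0.1656  0.7217 -2.0307]
delta tool cm [2.0485 0.0316 0.1356] dyaw tool -0.0024380677256709837
board_centre 0.97 [257.1776 195.9168] [0.568  0.0891 0.048 ]
gap_pad 0.64 [253.2864 182.8992] [0.5824 0.091  0.07  ]
heatsink_face 0.63 [249.7024 219.4944] [0.5616 0.0939 0.0717]
heatsink_face 0.28 [256.4096 196.8   ] [0.5749 0.0896 0.0717]
```

carry_out(
  claw=[4, 4, 4, 4, 4, 4, 4, 4],
  delta_pos=[
    [0, 0, 0.15],
    [0, 0, 0],
    [0.4, 0, 0],
    [0.4, 0, 0],
    [0.4, 0, 0],
    [0.4, 0, 0],
    [0, 0, 0],
    [0, 0, 0],
  ],
  angular=[
    [0, 0, 0],
    [0, 0, 0],
    [0, 0, 0],
    [0, 0, 0],
    [0, 0, 0],
    [0, 0, 0],
    [0, 0, 0],
    [0, 0, 0],
  ],
)

```text
clock: 19.6
position: [0.5647, 0.092, 0.0577]
ee_rot: [-3.141, 0.065, -0.001]
force: [-0.4, 0.1, -0.1]
width: 0.542
gripper_force: 35.0
```

```bash
python3 d.py .569 .0915 .058 -.039; python3 e.py
```

```text
19.6 [0.5647 0.092  0.0577] yaw -0.04144446206492127 tilt [ 0.0004  0.0001 -1.    ] F [-0.4321  0.06   -0.121 ] w 0.5423786185129934 j [-0.1027  0.5541 -0.2132  1.8662  0.1663  0.738  -2.0206]
delta tool cm [ 0.4331  0.0354 -0.0263] dyaw tool -0.002444462064921271
gap_pad 0.48 [253.184  210.2016] [0.5833 0.0911 0.07  ]
heatsink_face 0.75 [252.9792 216.8832] [0.5793 0.0914 0.07  ]
```

carry_out(
  claw=[4, 4, 4, 4, 4, 4],
  delta_pos=[
    [0.1, 0, 0],
    [0.1, 0, 0],
    [0.1, 0, 0],
    [0, 0, 0],
    [0, 0, 0],
    [0, 0, 0],
  ],
  angular=[
    [0, 0, 0],
    [0, 0, 0],
    [0, 0, 0],
    [0, 0, 0],
    [0, 0, 0],
    [0, 0, 0],
  ],
)

```text
clock: 20.45
position: [0.5675, 0.0919, 0.0577]
ee_rot: [-3.141, 0.065, -0.0]
force: [1.1, -0.5, 0.7]
width: 0.546
gripper_force: 35.0
```

carry_out(
  claw=[4, 4, 4, 4, 4, 4],
  delta_pos=[
    [0.1, 0, 0],
    [0.1, 0, 0],
    [0, 0, 0],
    [0, 0, 0],
    [0, 0, 0],
    [0, 0, 0],
  ],
  angular=[
    [0, 0, 0],
    [0, 0, 0],
    [0, 0, 0],
    [0, 0, 0],
    [0, 0, 0],
    [0, 0, 0],
  ],
)

```text
clock: 21.05
position: [0.5692, 0.0919, 0.0577]
ee_rot: [3.141, -0.065, -0.0]
force: [-2.2, -0.4, 4.6]
width: 0.541
gripper_force: 35.0
```

carry_out(
  claw=[4, 4, 4, 4, 4],
  delta_pos=[
    [0.1, 0, 0],
    [0.05, 0, 0],
    [0, 0, 0],
    [0, 0, 0],
    [0, 0, 0],
  ],
  angular=[
    [0, 0, 0],
    [0, 0, 0],
    [0, 0, 0],
    [0, 0, 0],
    [0, 0, 0],
  ],
)

```text
clock: 21.55
position: [0.57, 0.0918, 0.0577]
ee_rot: [3.141, -0.064, -0.002]
force: [-5.5, -0.1, 6.9]
width: 0.547
gripper_force: 35.0
```

```bash
cat > f.py <<'E'
from h import *
np.set_printoptions(precision=4,suppress=True)
F=[];p=[]
for i in range(8):
    im=arm.get_image("wrist");s=arm.observe();F.append(s["force"]);p.append(s["position"])
print(s["clock"],np.mean(F,0),np.std(F,0),np.mean(p,0),s["ee_rot"],s["ft_torque"],s["gripper_force"])
E
python3 f.py; python3 e.py
```

```text
21.95 [-5.4413 -0.0398  6.7271] [0.4113 0.2707 0.4533] [0.57   0.0918 0.0577] [ 3.1406 -0.0644 -0.0023] [0.0703 1.1022 0.0568] 35.00042237341404
```

carry_out(
  claw=[4, 4, 4, 4, 4],
  delta_pos=[
    [0, 0, -0.1],
    [0.05, 0, 0],
    [0.03, 0, 0],
    [0, 0, 0],
    [0, 0, 0],
  ],
  angular=[
    [0, 0, 0],
    [0, 0, 0],
    [0, 0, 0],
    [0, 0, 0],
    [0, 0, 0],
  ],
)

```text
clock: 22.7
position: [0.5706, 0.0917, 0.0582]
ee_rot: [3.14, -0.065, -0.003]
force: [-5.5, 0.8, -0.2]
width: 0.546
gripper_force: 35.0
```

```bash
python3 f.py; python3 e.py
```

```text
23.1 [-5.6057  0.3719  0.2995] [0.4013 0.4435 0.2414] [0.5706 0.0917 0.0582] [ 3.1405 -0.0645 -0.0033] [0.1312 1.2617 0.1726] 35.00063896179199
```

carry_out(
  claw=[4, 4, 4, 4, 4, 4],
  delta_pos=[
    [0.06, 0, 0],
    [0, 0, 0],
    [0, 0, 0],
    [0, 0, 0],
    [0, 0, 0],
    [0, 0, 0],
  ],
  angular=[
    [0, 0, 0],
    [0, 0, 0],
    [0, 0, 0],
    [0, 0, 0],
    [0, 0, 0],
    [0, 0, 0],
  ],
)

```text
clock: 23.95
position: [0.571, 0.0917, 0.0582]
ee_rot: [3.14, -0.064, -0.004]
force: [-6.3, 1.7, 0.8]
width: 0.544
gripper_force: 35.0
```

```bash
python3 f.py
python3 - <<'E'
from h import *
np.set_printoptions(precision=4,suppress=True)
for c in("wrist","top","scene"):
    im=arm.get_image(c)
    for k,z in(("heatsink_face",.07),("gap_pad",.07),("carrier_knob",.076),("board_centre",.048)):
        for d in arm.place_of(k,im)[:3]: print(c,k,round(d["conf"],2),onz(im,px(d["centre"]),z))
im=arm.get_image("wrist");g=cv2.cvtColor(im["frame"],cv2.COLOR_RGB2GRAY)
for r in(216,220,224,228,232,236): print(r,g[r,195:310:2].tolist())
E
```

```text
24.35 [-6.4746  0.0249  1.1138] [0.4827 0.6406 0.5387] [0.571  0.0917 0.0582] [ 3.1404 -0.0642 -0.0039] [0.1391 1.4001 0.1454] 35.00082168728113
top heatsink_face 0.75 [ 0.5261 -0.3456  0.07  ]
top heatsink_face 0.73 [ 0.4704 -0.2206  0.07  ]
top gap_pad 0.35 [ 0.415  -0.0479  0.07  ]
top board_centre 0.91 [0.5652 0.0849 0.048 ]
scene heatsink_face 0.54 [ 0.6056 -0.3572  0.07  ]
scene heatsink_face 0.49 [ 0.5413 -0.228   0.07  ]
scene heatsink_face 0.43 [0.5799 0.0909 0.07  ]
scene carrier_knob 0.69 [0.5485 0.1641 0.076 ]
scene board_centre 0.68 [0.5611 0.1042 0.048 ]
216 [105, 106, 107, 111, 111, 111, 109, 110, 110, 111, 112, 111, 111, 112, 112, 112, 112, 113, 112, 112, 110, 111, 111, 112, 112, 110, 108, 110, 108, 108, 109, 107, 108, 108, 111, 112, 111, 112, 112, 111, 110, 110, 113, 112, 112, 110, 110, 109, 110, 109, 108, 110, 110, 108, 111, 107, 108, 110]
220 [106, 105, 105, 106, 105, 106, 106, 107, 106, 107, 107, 108, 106, 107, 105, 107, 106, 107, 107, 107, 106, 108, 106, 107, 105, 108, 108, 109, 107, 107, 107, 108, 107, 106, 106, 107, 107, 106, 107, 107, 108, 108, 108, 110, 107, 
[... 542 characters left out ...]
7, 148, 149, 148, 149, 147, 150, 149, 148, 147, 147, 148, 147, 147, 147, 148, 148, 148, 147, 148, 148, 147, 146]
232 [145, 144, 145, 146, 145, 145, 144, 147, 145, 145, 146, 145, 145, 147, 145, 146, 147, 146, 146, 146, 144, 146, 147, 144, 147, 145, 144, 146, 146, 147, 145, 146, 146, 146, 146, 145, 145, 144, 146, 145, 144, 145, 147, 145, 146, 145, 145, 145, 145, 146, 145, 146, 145, 145, 146, 147, 146, 146]
236 [109, 108, 110, 84, 132, 127, 125, 123, 123, 124, 122, 123, 124, 122, 125, 122, 123, 123, 122, 123, 120, 123, 122, 122, 122, 121, 122, 121, 121, 121, 121, 120, 120, 119, 119, 118, 119, 118, 118, 119, 120, 117, 117, 118, 119, 119, 119, 118, 118, 119, 120, 129, 127, 127, 130, 60, 100, 101]
```

Run:
```python
from h import *
np.set_printoptions(precision=4,suppress=True)
im=arm.get_image("wrist");g=cv2.cvtColor(im["frame"],cv2.COLOR_RGB2GRAY).astype(int)
for r in range(218,244,2):
    e=np.nonzero(abs(np.diff(g[r,150:360]))>18)[0]+150; print(r,e.tolist())
p=arm.observe()["position"]
for n,x,y,z in(("sinktopL",.585,.0915+.025,.0935),("sinktopR",.585,.0915-.025,.0935),("brL",.59,.0908+.035,.1),("brR",.59,.0908-.035,.1)): print(n,proj(im,(x,y,z)))
```

```text
218 [182, 183, 325, 347, 348]
220 [181, 326, 347, 348]
222 [179, 180, 327, 328]
224 [178, 179, 329]
226 [177, 178, 330, 331]
228 [175, 176, 177, 330]
230 [174, 175, 177, 330, 331]
232 [174, 175, 177, 330, 331]
234 [174, 175, 177, 330, 331]
236 [166, 172, 174, 175, 202, 304, 306, 330, 331, 334, 340]
238 [165, 173, 175, 176, 199, 200, 201, 202, 304, 306, 330, 331, 332, 341]
240 [163, 164, 174, 175, 176, 199, 201, 202, 304, 306, 307, 330, 342]
242 [162, 163, 176, 198, 199, 201, 202, 304, 307, 308, 330, 331, 343]
sinktopL [200.2047 237.9098]
sinktopR [303.9474 233.9656]
brL [176.1827 235.0336]
brR [330.253 229.154]
```

```bash
python3 -c "
from h import *
print(arm.sign_off())"
```

```text
the job is handed in; nothing more can be done
None
```

The job is handed in, result not reported back: the carrier is in the middle notch, and the silver heat sink is held centred on the pad (within about 0.5 mm sideways) with a measured push of about 6.5 N.

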